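# Build up a table bell and hold its dome over the post

### The arm

A 6-joint arm with a two-finger parallel gripper is mounted at the origin on the work surface. World frame = base frame: x ahead of the robot, y to its left, z up, the work surface at z = 0. Lengths are in mm, angles in rad, forces in N, time in s.
With the tool pointing down it reaches from about 300 to 775 mm from the base axis. Payload 14.6 kg.
Tool frame: the origin (TCP) lies where the fingers leave the gripper's body, on its centre line; the fingertips stand 97 mm ahead of it and the grasp point (between the pads) lies ahead of it (grip_depth is the z of the grasp point in the tool frame, in mm); z points along the fingers, y is the line along which they close (so a half turn about z gives the same grasp; the last joint's range is limited). The gripper opens to 94 mm and grips with 3 to 60 N. Pads are 16 mm wide; open, the fingers measure 119 mm over their backs; the gripper's body (75 mm by 177 mm) begins 78 mm behind the grasp point.
Start: joints at [-1.177, 0.3, 1.521, -0, 1.321, -0.067], TCP at [244.558, -492.627, 302.646] pointing down, gripper open.
Joint ranges: [-3.03, 3.03], [-0.79, 2.21], [0.23, 2.52], [-1.04, 4.18], [0, 3.07], [-2.55, 2.55]. Speed limits (rad/s): [2.22, 2.22, 2.57, 3.14, 3.14, 3.14].

### API

Orientations are given as [roll, pitch, yaw] about the fixed x, y, z axes, in that order (R = Rz(yaw) Ry(pitch) Rx(roll)).
In Python, from cell import read_state, camera, sign_off, regions_of, spot_point, grip_depth gives the robot as it stands. The module is installed in compiled form; this text tells all that it offers.
- The arm moves only by the tool send_rows, never from a script. Its argument "series" is a list of rows, each a list of 3 entries, a list of its own where there are three numbers: the shift along the world's x, y, z in mm, then the turn about the world's z in degrees, then the closure, from -1 (fully open) to 1 (shut), so that 0 is half open. A call has 1 to 12 rows; each row shifts and turns the commanded pose from where the row before left it; what a row does not reach is not made up. A row lasts 1/10 s, in which the tool goes at most 50 mm and 8.59 degrees, less where a joint would pass 70% of its speed; a pose out of reach is approached as far as the arm can. A call is refused whole if a number of a shift passes 50 or a number of a turn 8.59, either way. A call with a gripper value outside its range is refused whole. The fingers move at their own pace and stop on an object; "squeeze" is the grip in N (left out, the last holds). Time passes only in rows, so rows that do not move let the fingers close. It gives the time, the measured TCP pose, the force, the opening and the grip force at its end, in the units of the state.
- read_state(): the state, without advancing time (a new reading comes with each control period).
- camera(name): name is "scene" or "top" or "wrist"; returns a dict with "color" (480x640x3 uint8, blue, green, red), "fx", "fy", "cx", "cy" (pixels), "camera_from_world" (4x4, takes a point from world to camera coordinates). Camera axes: x right, y down, z forward; pixel columns grow to the right and rows downward; lengths in mm; the calibration is good to about 2 mm. A picture is of the moment at which its call begins. There is no depth.
- sign_off(): hands the job in; it is judged then, once.
Trained networks look in a picture, given as the dict that the camera call returned (one of the last four; its "shot" number tells which), for a name from the list of things; names that differ only in an ending like _2 or _b are one class to them, and where a whole thing is asked for, a point or a joint stands for the part that bears it (a point fixed in the world has none). Each returns a list of dicts, best first, with "confidence" (0 to 1); they miss things now and then, are a little off and sometimes report something else, mostly with a low value. They report only what shows in the picture. A call takes as long as a camera call. They do not tell look-alikes from the thing itself.
- regions_of(thing, picture): "mask" (480x640 bool, what is visible of it).
- spot_point(thing, picture): "point" ([x, y, z] in mm, in the coordinates of the camera as it stood for that picture, good to about 4 mm: a listed point, or the origin of a listed thing).
The state is a dict: "clock": time; "joints": joint angles; "qd": joint speeds; "effort": joint torques, N m; "eef_pos": TCP position; "eef_rot": TCP orientation; "wrist_force": force on the tool from outside, world axes, zero at the start; "moment": the same for the moment, N m; "finger_gap": finger opening in mm; "finger_force": force on a finger pad.
Only numpy, scipy, OpenCV 4.12 (cv2) and the standard library are available. Lean on these libraries where they do the work, as an engineer would, in place of code of your own. Each camera call takes 0.05 s, during which the arm holds its last target. There are 200 camera calls.

### The job

Help put the little table bell back together: thread the wide wooden collar down the post of the stand until it sits fully home on the base, then the narrow collar fully home on top of it, letting go of each. Then pick up the steel bell by its knob, carry it over the remote holder, and stop with it hanging upright and centred over the post, its rim about 15 mm above the post's tip, so that the spring can be slipped in underneath; finish while holding it there motionless, without it ever touching the stand. Leave the remote holder, vase, ashtray and lighter case where they are.

Things in the scene. Friction and masses are not known exactly. Their poses are not given: they have to be found in the camera images.
- stand: bell stand, fixed to the table: round dark wooden base 90 mm across and 14 mm thick (top at z = 14 mm, edge bevelled by 4 mm), with an upright steel post of 10 mm diameter in its middle that rises 52 mm above the base's top; the post's last 8 mm taper to a 3 mm tip. Origin: centre of the base's underside, z up. It may stand on either side of the remote holder; the bell is then on the other side
- post_tip (a point): centre of the very tip of the stand's post, 66 mm above the table
- collar_wide: wide wooden collar (thick ring), loose, lying flat: outer diameter 52 mm, bore 15 mm, 20 mm thick, about 35 g. Origin: centre of its underside, z along the bore, up. Fully home its underside lies on the base's top
- collar_narrow: narrow wooden collar (thick ring), loose, lying flat: outer diameter 34 mm, bore 15 mm, 20 mm thick, about 15 g. Origin: centre of its underside, z along the bore, up. Fully home its underside lies on the wide collar's top
- bell: small steel bell dome, loose, standing mouth down: hollow dome 70 mm across at the rim and 34 mm high, with an upright cylindrical steel knob of 16 mm diameter on its crown, from 34 to 63 mm above the rim; about 160 g. Origin: centre of the mouth, in the plane of the rim; z up through the knob
- caddy: light wooden television remote holder, loose (about 0.7 kg): open box 240 mm long (its x axis), 70 mm wide (its y axis) and 85 mm high, with two black remotes standing in it, their tops 143 mm above the table. Origin: centre of its underside. It stands between the stand and the bell
- vase: white ceramic vase with flowers, at the far end of the remote holder: 80 mm across, 135 mm high, flowers to about 235 mm. Origin: centre of its underside
- ashtray: round glass ashtray, 104 mm across, 30 mm high. Origin: centre of its underside
- lighter_case: black plastic lighter case with a press button, 75 x 42 x 24 mm (its x, y, z axes), button to 27 mm. Origin: centre of its underside
There are look-alikes about, which are no part of the job. Of the things that look like the bell, the largest one is meant.

How it is judged (in metres and radians):
On the way, in this order (a step that is already met when the one before it is completed fails the run):
1. the wide collar sits fully home on the base, round the post, let go (z of collar_wide in the frame of stand between 0.01 and 0.018 m and horizontal distance between collar_wide and stand below 0.006 m and angle between collar_wide's own z axis and vertical below 0.1 rad and contact force between collar_wide and the fingers below 0.05 N), for 0.2 s.
2. the narrow collar sits fully home on the wide one, round the post, let go (z of collar_wide in the frame of stand between 0.01 and 0.018 m and horizontal distance between each of collar_wide, collar_narrow and stand below 0.006 m and angle between each of collar_wide, collar_narrow's own z axis and vertical below 0.1 rad and z of collar_narrow in the frame of stand between 0.03 and 0.038 m and contact force between collar_narrow and the fingers below 0.05 N), for 0.2 s.
3. the bell passes over the remote holder (z of bell in the frame of caddy above 0.085 m and x of bell in the frame of caddy between -0.14 and 0.14 m and y of bell in the frame of caddy between -0.045 and 0.045 m).
At the end, for the whole second after the job is handed in: Both collars home on the post, wide under narrow (seated height within 4 mm, axis within 6 mm), let go; bell held still in the fingers, rim 5 to 30 mm above the post tip, within 8 mm of its axis, upright within 0.12 rad, touching nothing but the gripper; bystanders within 20 mm (all of step 2 and z of bell in the frame of post_tip between 0.005 and 0.03 m and horizontal distance between bell and post_tip below 0.008 m and angle between bell's own z axis and vertical below 0.12 rad and linear speed of bell below 0.02 m/s and contact force between bell and the fingers above 0.5 N and contact force between bell and stand below 0.05 N and contact force between bell and collar_wide below 0.05 N and contact force between bell and collar_narrow below 0.05 N and contact force between bell and caddy below 0.05 N and contact force between bell and vase below 0.05 N and contact force between collar_wide and the fingers below 0.05 N); the arm keeps its last pose, push and grip.
It fails at once if the bell touches the stand (contact force between bell and stand above 0.3 N).
It fails at once if the remote holder is shifted by more than 20 mm (distance of caddy from where it was at the start of the episode above 0.02 m).
It fails at once if the vase is shifted by more than 20 mm (distance of vase from where it was at the start of the episode above 0.02 m).
It fails at once if the ashtray is shifted by more than 20 mm (distance of ashtray from where it was at the start of the episode above 0.02 m).
It fails at once if the lighter case is shifted by more than 20 mm (distance of lighter_case from where it was at the start of the episode above 0.02 m).
It also fails if it takes over 72 s, if anything falls off the work surface, if the arm or the gripper's body presses on something with over 40 N, if the wrist force passes 120 N, or if a joint passes its speed limit or range.

## Working session

There is one attempt and no reset: what is moved stays moved. The work goes in short steps, Python scripts to look and compute and a tool call to move; the robot and the scene stay as the last step left them, time stands still between calls to the robot, and variables do not carry over. Pictures are saved under pics/ and viewed, at most 13 in all, crops included, and the job is handed in when it is done.

Besides the shell and the picture viewer there is one more tool, called as a command line: name --argument value ..., lists and objects as JSON in quotes. send_rows: Moves the arm, as the interface text tells. Its arguments: {"type":"object","properties":{"series":{"type":"array"},"squeeze":{"type":"number"}},"required":["series"]}

```bash
mkdir -p pics
cat > h.py <<'E'
import numpy as np, cv2
from cell import *
def w(p,pic):
    T=np.linalg.inv(np.array(pic["camera_from_world"])); return (T@np.r_[p,1])[:3]
def px(P,pic):
    c=np.array(pic["camera_from_world"])@np.r_[P,1]; return c[0]/c[2]*pic["fx"]+pic["cx"], c[1]/c[2]*pic["fy"]+pic["cy"]
def ray(u,v,pic,z):
    T=np.linalg.inv(np.array(pic["camera_from_world"])); d=T[:3,:3]@np.array([(u-pic["cx"])/pic["fx"],(v-pic["cy"])/pic["fy"],1]); o=T[:3,3]
    return o+d*(z-o[2])/d[2]
E
python3 - <<'E'
from h import *
print(grip_depth, read_state())
for n in ["top","scene"]:
    p=camera(n); cv2.imwrite(f"pics/{n}0.png",p["color"])
    for t in ["stand","post_tip","collar_wide","collar_narrow","bell","caddy","vase","ashtray","lighter_case"]:
        for r in spot_point(t,p)[:4]:
            P=w(r["point"],p); print(n,t,round(r["confidence"],2),P.round(),np.round(px(P,p)))
E
```

```text
78.39999999999999 {'clock': 0.0, 'joints': array([-1.17661308e+00,  3.00455773e-01,  1.52161185e+00,  2.29151204e-06,
        1.32069232e+00, -6.66114778e-02]), 'qd': array([ 0.00202986, -0.00109921, -0.00087243,  0.00039917,  0.00066272,
        0.00140927]), 'effort': array([-1.58971841e-03, -5.31820536e+01, -3.52741778e+01,  7.07572815e-02,
        2.44566542e-02, -1.04012508e-04]), 'eef_pos': array([ 244.49330757, -492.49003706,  302.08165494]), 'eef_rot': array([-3.14042810e+00, -7.99121114e-05,  4.60794106e-01]), 'wrist_force': array([0.23367294, 0.48334218, 0.3276554 ]), 'moment': array([-0.02204122, -0.04793764, -0.03976451]), 'finger_force': 0.0, 'finger_gap': 94.35510215530235}
top stand 0.81 [604. 199.   4.] [234. 247.]
top stand 0.61 [607. 197.  67.] [229. 240.]
top post_tip 0.97 [607. 198.  66.] [229. 240.]
top post_tip 0.44 [595.  11.   1.] [320. 253.]
top collar_wide 0.87 [471. 227.   5.] [217. 308.]
top collar_narrow 0.52 [ 460. -236.    3.] [435. 317.]
top bell 0.8 [ 632. -321.    1.] [471. 238.]
top bell 0.66 [ 623. -102.    2.] [371. 241.]
top bell 0.58 [ 630. -209
[... 173 characters left out ...]
26.   1.] [337. 169.]
top ashtray 0.72 [465. 410.   3.] [132. 309.]
top ashtray 0.62 [466. 228.   5.] [217. 310.]
scene stand 0.66 [604. 199.  -0.] [393. 281.]
scene stand 0.51 [599.  13.  -0.] [323. 249.]
scene post_tip 0.85 [603. 192.  65.] [393. 263.]
scene collar_wide 0.61 [469. 221.   1.] [423. 244.]
scene collar_narrow 0.54 [ 458. -234.    3.] [271. 179.]
scene bell 0.68 [ 628. -103.   -2.] [277. 239.]
scene bell 0.65 [ 632. -212.   -2.] [241. 224.]
scene bell 0.54 [ 635. -322.    1.] [207. 209.]
scene caddy 0.89 [595.  14.  -3.] [325. 248.]
scene vase 0.6 [789. -22.  -0.] [269. 301.]
scene ashtray 0.92 [462. 412.  -2.] [501. 273.]
scene lighter_case 0.6 [ 464. -391.    0.] [225. 163.]
```

View pics/top0.png

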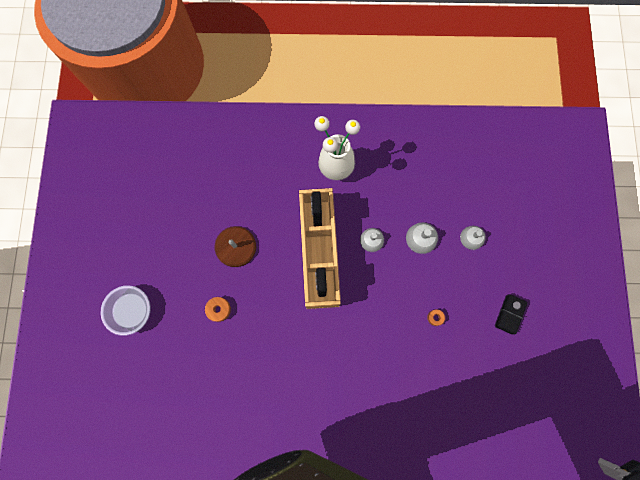

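View pics/scene0.png

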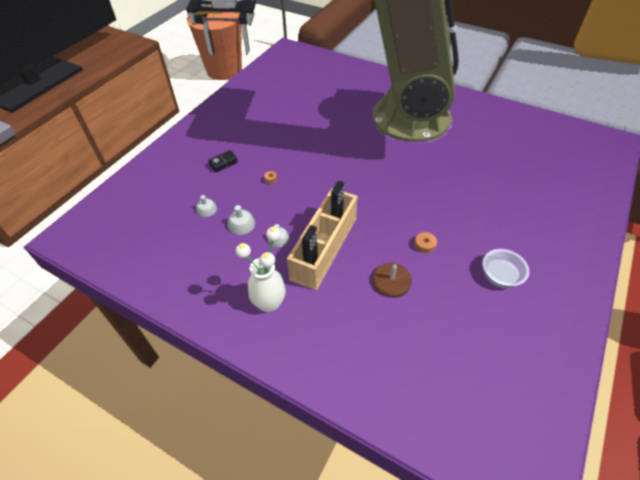

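Run:
```python
from h import *
p=camera("top"); c=p["color"][200:350,350:510]; cv2.imwrite("pics/crop.png",cv2.resize(c,None,fx=5,fy=4.0*5/4,interpolation=cv2.INTER_CUBIC)[:600])
for t in ["bell","collar_wide","collar_narrow","caddy","stand"]:
    for r in regions_of(t,p)[:4]:
        m=r["mask"]; ys,xs=np.nonzero(m); print(t,round(r["confidence"],2),m.sum(),xs.min(),xs.max(),ys.min(),ys.max(),xs.mean().round(1),ys.mean().round(1))
```

```text
bell 0.92 458 460 484 226 249 472.4 236.9
bell 0.64 804 406 437 222 253 421.5 237.3
bell 0.56 450 360 383 228 251 371.5 239.3
collar_wide 0.72 477 206 229 296 320 217.4 308.1
collar_narrow 0.28 1377 214 255 226 267 234.8 246.4
caddy 0.55 4045 299 339 188 308 319.0 247.9
```

Bell look-alikes are at (372,240), (422,238) and (473,237). The middle one has the largest mask (804 px against about 455), so I choose (422,238), at about (630,-210). I'll check the crop while moving above the wide collar.

View pics/crop.png

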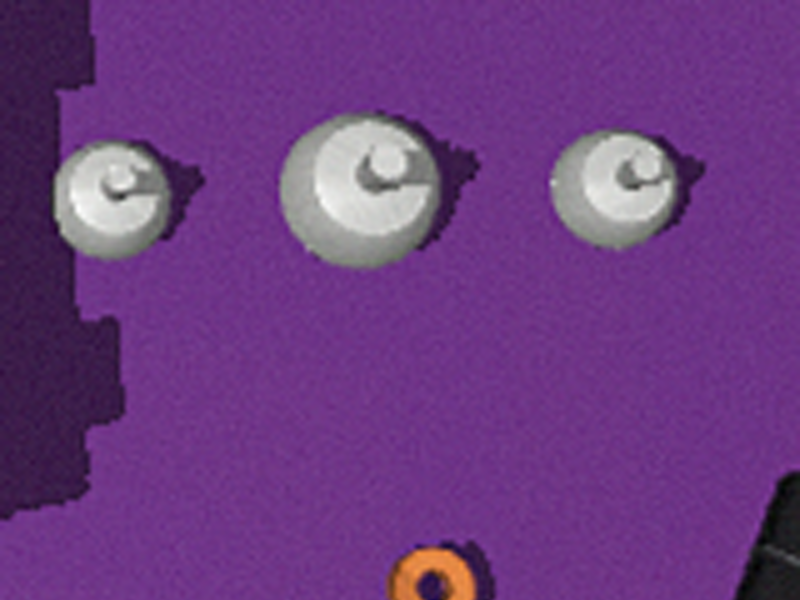

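send_rows --series '[[[14,45,0],0,-1],[[14,45,0],0,-1],[[14,45,0],0,-1],[[14,45,0],0,-1],[[14,45,0],0,-1],[[14,45,0],0,-1],[[14,45,0],0,-1],[[14,45,0],0,-1],[[14,45,0],0,-1],[[14,45,0],0,-1],[[14,45,0],0,-1],[[14,45,0],0,-1]]'

```text
clock: 2.5
eef_pos: [412.7, 49.4, 303.0]
eef_rot: [3.141, -0.001, 0.461]
wrist_force: [1.0, -0.9, -0.3]
finger_gap: 93.9
finger_force: 0.0
```

send_rows --series '[[[14,45,0],0,-1],[[14,45,0],0,-1],[[14,45,0],0,-1],[[14,43,0],0,-1],[[0,0,-30],0,-1],[[0,0,-30],0,-1],[[0,0,0],0,-1],[[0,0,0],0,-1]]'

```text
clock: 3.3
eef_pos: [468.7, 225.3, 243.4]
eef_rot: [-3.142, 0.0, 0.461]
wrist_force: [0.6, -0.6, 0.1]
finger_gap: 94.0
finger_force: 0.0
```

The crop shows the middle bell (about 360,190 in the crop) is clearly the largest of the three. Next is a close look with the wrist camera.

Run:
```python
from h import *
p=camera("wrist"); cv2.imwrite("pics/w1.png",p["color"])
print(read_state()["eef_pos"])
for t in ["collar_wide","post_tip","stand"]:
    for r in spot_point(t,p)[:2]:
        P=w(r["point"],p); print(t,round(r["confidence"],2),P.round(1),np.round(px(P,p)))
    for r in regions_of(t,p)[:2]:
        m=r["mask"]; ys,xs=np.nonzero(m); print(' mask',round(r["confidence"],2),m.sum(),xs.min(),xs.max(),ys.min(),ys.max(), ray((xs.min()+xs.max())/2,(ys.min()+ys.max())/2,p,18).round(1))
```

```text
[469.02396147 225.39006671 244.24074689]
collar_wide 0.64 [470.2 231.6   1.5] [316. 231.]
 mask 0.84 2316 292 346 208 264 [470.  228.4  18. ]
post_tip 0.57 [598.4 194.6  67.3] [440. 116.]
 mask 0.77 8969 365 469 57 167 [604.8 201.7  18. ]
 mask 0.64 23524 482 639 70 332 [597.4  45.7  18. ]
stand 0.89 [601.5 197.8   0.8] [414. 120.]
 mask 0.8 8814 366 468 58 166 [604.8 201.7  18. ]
```

View pics/w1.png

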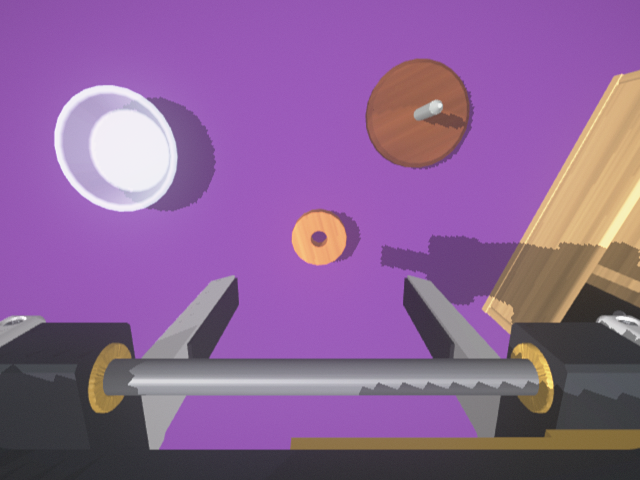

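The view shows the wide collar at (319,238), the stand base at (417,113) with the post tip at (436,106), and the ashtray at (115,148) well clear. I'll grasp the collar now.

send_rows --series '[[[1.5,3,-40],0,-1],[[0,0,-40],0,-1],[[0,0,-40],0,-1],[[0,0,-21],0,-1],[[0,0,0],0,-1],[[0,0,0],0,1],[[0,0,0],0,1],[[0,0,0],0,1],[[0,0,0],0,1],[[0,0,0],0,1],[[0,0,0],0,1],[[0,0,0],0,1]]' --squeeze 15

```text
clock: 4.85
eef_pos: [470.1, 228.4, 101.8]
eef_rot: [3.142, -0.0, 0.461]
wrist_force: [-0.7, 0.1, 2.6]
finger_gap: 50.6
finger_force: 14.9
```

send_rows --series '[[[0,0,0],0,1],[[0,0,30],0,1],[[0,0,40],0,1],[[0,0,40],0,1],[[30,-7,20],0,1],[[30,-7,0],0,1],[[0,0,0],0,1],[[0,0,0],0,1]]'

```text
clock: 5.65
eef_pos: [529.9, 214.2, 230.9]
eef_rot: [-3.141, 0.001, 0.46]
wrist_force: [-0.2, -0.5, -0.7]
finger_gap: 50.9
finger_force: 14.9
```

Run:
```python
from h import *
p=camera("wrist"); cv2.imwrite("pics/w2.png",p["color"])
s=read_state();print(s["eef_pos"],s["finger_gap"],s["finger_force"])
for t in ["collar_wide","post_tip","stand"]:
    for r in spot_point(t,p)[:2]:
        P=w(r["point"],p); print(t,round(r["confidence"],2),P.round(1),np.round(px(P,p)))
    for r in regions_of(t,p)[:2]:
        m=r["mask"]; ys,xs=np.nonzero(m); print(' mask',round(r["confidence"],2),m.sum(),xs.min(),xs.max(),ys.min(),ys.max(), ray((xs.min()+xs.max())/2,(ys.min()+ys.max())/2,p,10).round(1))
```

```text
[529.44518996 214.36632523 230.96741125] 50.88305336024689 14.922913466580212
collar_wide 0.85 [529.3 217.9 129.1] [315. 285.]
collar_wide 0.17 [602.  199.9   1.9] [371. 175.]
 mask 0.58 7084 272 368 250 347 [476.5 189.1  10. ]
post_tip 0.61 [600.2 195.3  64.4] [388. 184.]
stand 0.98 [602.6 195.9   3. ] [375. 176.]
 mask 0.66 8203 325 426 119 221 [607.1 199.5  10. ]
```

View pics/w2.png

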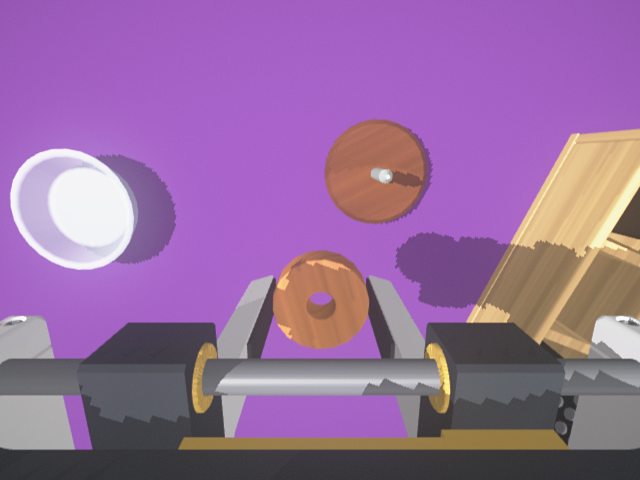

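The collar is held between the fingers at (320,299), the post tip is at (388,176) and the base centre at (376,171).

Run:
```python
from h import *
p=camera("wrist")
for pic in [p]:
    print("tip",ray(388,177,pic,65),"base",ray(376,171,pic,10),"postbase",ray(377,174,pic,16),"collar",ray(320.5,299.5,pic,149))
    print(read_state()["eef_pos"])
t=camera("top"); 
m=regions_of("stand",t)
for r in m[:2]:
    ys,xs=np.nonzero(r["mask"]); print(r["confidence"], ray((xs.min()+xs.max())/2,(ys.min()+ys.max())/2,t,10))
for pp in ("top","scene"):
    t=camera(pp)
    for r in spot_point("post_tip",t)[:1]: print(w(r["point"],t))
```

```text
tip [604.81360144 198.11308827  65.        ] base [606.76887183 199.17450535  10.        ] postbase [604.70037645 198.13166428  16.        ] collar [530.12806323 215.56440613 149.        ]
[529.80885152 214.55444694 231.68482705]
0.88 [603.69943815 190.4259732   10.        ]
[605.01192476 196.5754375   63.90856155]
[601.91364318 192.46487898  64.12562103]
```

send_rows --series '[[[38,-9,0],0,1],[[37,-8.5,0],0,1],[[0,0,-20],0,1],[[0,0,-27],0,1],[[0,0,0],0,1],[[0,0,0],0,1]]'

```text
clock: 6.95
eef_pos: [605.1, 196.9, 185.1]
eef_rot: [-3.142, 0.0, 0.461]
wrist_force: [1.0, 0.3, -0.6]
finger_gap: 51.0
finger_force: 14.9
```

Run:
```python
from h import *
p=camera("wrist"); cv2.imwrite("pics/w3.png",cv2.resize(p["color"][180:420,180:460],None,fx=2.4,fy=2.4))
s=read_state();print(s["eef_pos"])
z=s["eef_pos"][2]-101.8+20
print("post px if (605,198)",px([605,198,66],p), "collar top ctr if tcp", px([s["eef_pos"][0]+.3,s["eef_pos"][1]+1,z],p))
```

```text
[605.37256001 197.04571414 186.04431415]
post px if (605,198) (np.float64(320.0546030383592), np.float64(276.70944018829397)) collar top ctr if tcp (np.float64(320.41743272017777), np.float64(300.48428784628254))
```

View pics/w3.png

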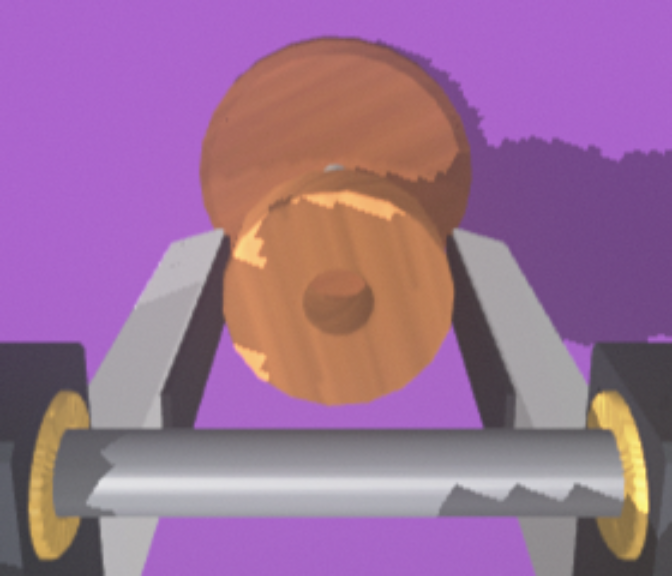

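The held collar is in line with the post, whose foot shows at crop (335,167). I'll lower it gently.

send_rows --series '[[[0,0,-10],0,1],[[0,0,-8],0,1],[[0,0,-8],0,1],[[0,0,-8],0,1],[[0,0,0],0,1]]'

```text
clock: 7.5
eef_pos: [605.0, 197.1, 149.4]
eef_rot: [-3.141, 0.0, 0.461]
wrist_force: [2.2, 2.4, -2.0]
finger_gap: 50.6
finger_force: 15.0
```

send_rows --series '[[[0,0,-10],0,1],[[0,0,-10],0,1],[[0,0,-8],0,1],[[0,0,-5],0,1],[[0,0,-1],0,1],[[0,0,0],0,1],[[0,0,0],0,1]]'

```text
clock: 8.2
eef_pos: [605.1, 197.0, 116.3]
eef_rot: [-3.141, -0.0, 0.461]
wrist_force: [4.5, 5.3, -4.2]
finger_gap: 51.3
finger_force: 15.0
```

send_rows --series '[[[1,1,-0.5],0,1],[[0,0,0],0,1],[[0,0,0],0,0.3],[[0,0,0],0,-0.3],[[0,0,0],0,-0.6],[[0,0,0],0,-1],[[0,0,0],0,-1],[[0,0,0],0,-1]]'

```text
clock: 9.0
eef_pos: [606.1, 197.9, 116.2]
eef_rot: [3.142, -0.0, 0.461]
wrist_force: [0.7, -0.3, -0.4]
finger_gap: 87.2
finger_force: 0.0
```

send_rows --series '[[[0,0,20],0,-1],[[0,0,40],0,-1],[[0,0,40],0,-1],[[-40,0,30],0,-1],[[-40,0,0],0,-1],[[0,0,0],0,-1],[[0,0,0],0,-1]]'

```text
clock: 9.7
eef_pos: [525.9, 198.0, 246.8]
eef_rot: [3.141, -0.001, 0.461]
wrist_force: [1.0, -0.6, 0.8]
finger_gap: 93.8
finger_force: 0.0
```

Run:
```python
from h import *
p=camera("wrist"); cv2.imwrite("pics/w4.png",p["color"][0:400])
s=read_state();print(s["eef_pos"])
for t in ["collar_wide","post_tip","stand"]:
    for r in spot_point(t,p)[:2]:
        P=w(r["point"],p); print(t,round(r["confidence"],2),P.round(1),np.round(px(P,p)))
    for r in regions_of(t,p)[:1]:
        m=r["mask"]; ys,xs=np.nonzero(m); print(' mask',round(r["confidence"],2),m.sum(),xs.min(),xs.max(),ys.min(),ys.max(), ray((xs.min()+xs.max())/2,(ys.min()+ys.max())/2,p,34).round(1))
```

```text
[526.52857336 197.93513285 246.48047755]
collar_wide 0.85 [608.1 199.7  12.6] [360. 157.]
collar_wide 0.17 [603.2 197.7  68.7] [368. 164.]
 mask 0.7 2754 331 392 131 192 [604.3 198.9  34. ]
post_tip 0.86 [599.3 196.2  64.7] [366. 169.]
 mask 0.83 5103 310 407 109 209 [604.9 202.1  34. ]
stand 0.92 [601.1 196.3   1.4] [358. 166.]
 mask 0.62 4950 310 407 109 209 [604.9 202.1  34. ]
```

View pics/w4.png

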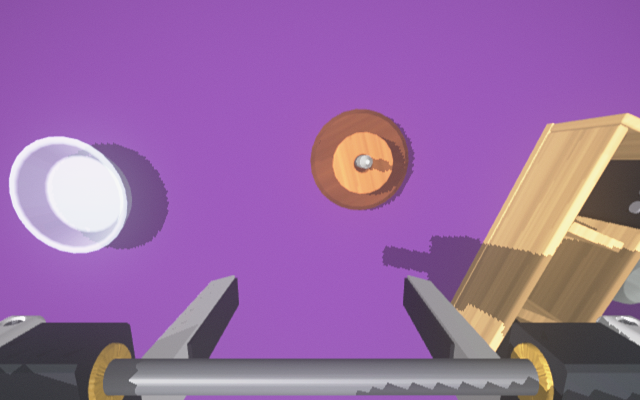

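The wide collar sits flat round the post (collar at (362,162), tip at (366,161)). Next is the narrow collar.

send_rows --series '[[[0,0,40],0,-1],[[-7,-43,20],0,-1],[[-7,-43,0],0,-1],[[-7,-43,0],0,-1],[[-7,-43,0],0,-1],[[-7,-43,0],0,-1],[[-7,-43,0],0,-1],[[-7,-43,0],0,-1],[[-7,-43,0],0,-1],[[-7,-43,0],0,-1],[[-4,-46,0],0,-1],[[0,0,-40],0,-1]]'

```text
clock: 11.25
eef_pos: [459.5, -240.2, 269.3]
eef_rot: [3.134, -0.004, 0.456]
wrist_force: [0.2, 0.4, -1.2]
finger_gap: 93.8
finger_force: 0.0
```

send_rows --series '[[[0,0,-40],0,-0.5],[[0,0,0],0,-0.5],[[0,0,0],0,-0.5]]'

```text
clock: 11.55
eef_pos: [459.4, -235.3, 227.0]
eef_rot: [-3.141, 0.0, 0.461]
wrist_force: [0.9, -0.7, 0.8]
finger_gap: 73.2
finger_force: 0.0
```

Run:
```python
from h import *
p=camera("wrist"); cv2.imwrite("pics/w5.png",p["color"])
s=read_state();print(s["eef_pos"])
for t in ["collar_narrow","bell"]:
    for r in spot_point(t,p)[:3]:
        P=w(r["point"],p); print(t,round(r["confidence"],2),P.round(1),np.round(px(P,p)))
    for r in regions_of(t,p)[:3]:
        m=r["mask"]; ys,xs=np.nonzero(m); print(' mask',round(r["confidence"],2),m.sum(),xs.min(),xs.max(),ys.min(),ys.max(), ray((xs.min()+xs.max())/2,(ys.min()+ys.max())/2,p,18).round(1))
```

```text
[ 459.7580227  -235.3492305   228.01264737]
 mask 0.79 1127 300 338 221 261 [ 459.9 -232.6   18. ]
bell 0.59 [ 625.2 -207.9   -4.5] [381.  50.]
bell 0.59 [ 635.  -321.7    2. ] [505. 103.]
 mask 0.85 3750 472 546 70 137 [ 630.1 -318.8   18. ]
 mask 0.82 6403 345 433 0 88 [ 624.5 -211.3   18. ]
```

View pics/w5.png

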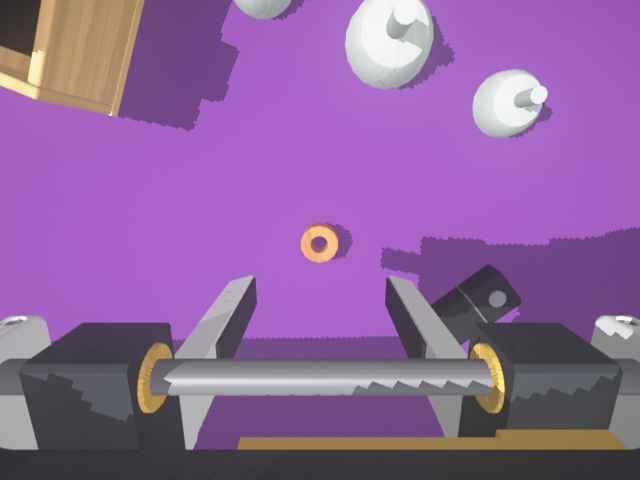

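The narrow collar is at (319,242) between the fingers, and the lighter case at (475,300) is clear of the fingers' closing path. I'll descend and grip.

send_rows --series '[[[0.5,2.5,-40],0,-0.5],[[0,0,-40],0,-0.5],[[0,0,-30],0,-0.5],[[0,0,-15],0,-0.5],[[0,0,0],0,-0.5],[[0,0,0],0,1],[[0,0,0],0,1],[[0,0,0],0,1],[[0,0,0],0,1],[[0,0,0],0,1],[[0,0,0],0,1],[[0,0,0],0,1]]' --squeeze 12

```text
clock: 13.0
eef_pos: [459.7, -232.7, 101.5]
eef_rot: [3.141, -0.0, 0.461]
wrist_force: [-1.1, 1.2, 6.6]
finger_gap: 34.1
finger_force: 12.0
```

send_rows --series '[[[0,0,0],0,1],[[0,0,40],0,1],[[0,0,50],0,1],[[0,0,50],0,1],[[0,0,50],0,1],[[7,43,10],0,1],[[7,43,0],0,1],[[7,43,0],0,1],[[7,43,0],0,1],[[7,43,0],0,1],[[7,43,0],0,1]]'

```text
clock: 14.1
eef_pos: [501.5, 27.2, 301.2]
eef_rot: [3.142, -0.0, 0.461]
wrist_force: [0.4, -0.4, 0.3]
finger_gap: 34.1
finger_force: 12.0
```

send_rows --series '[[[10,43,0],0,1],[[10,43,0],0,1],[[10,43,0],0,1],[[10,44,-40],0,1],[[0,0,-30],0,1],[[0,0,0],0,1],[[0,0,0],0,1]]'

```text
clock: 14.8
eef_pos: [540.0, 190.5, 238.6]
eef_rot: [-3.142, 0.0, 0.461]
wrist_force: [-0.0, 0.2, -0.2]
finger_gap: 34.3
finger_force: 12.0
```

Run:
```python
from h import *
p=camera("wrist"); cv2.imwrite("pics/w6.png",p["color"][80:380,160:540])
s=read_state();print(s["eef_pos"],s["finger_gap"])
for t in ["collar_narrow","collar_wide","stand"]:
    for r in spot_point(t,p)[:2]:
        P=w(r["point"],p); print(t,round(r["confidence"],2),P.round(1),np.round(px(P,p)))
    for r in regions_of(t,p)[:2]:
        m=r["mask"]; ys,xs=np.nonzero(m); a=((xs.min()+xs.max())/2,(ys.min()+ys.max())/2); print(' mask',round(r["confidence"],2),m.sum(),xs.min(),xs.max(),ys.min(),ys.max(), [ray(*a,p,z).round(1)[:2] for z in (10,34,s["eef_pos"][2]-81.5)])
```

```text
[540.29405822 190.36197541 239.58131896] 34.25548004843037
collar_narrow 0.87 [535.2 189.7 136.8] [319. 295.]
collar_narrow 0.23 [600.1 198.2  66.4] [348. 180.]
 mask 0.65 3319 290 351 265 333 [array([483.6, 163.3]), array([492.9, 168. ]), array([541.4, 192. ])]
collar_wide 0.88 [607.2 199.2  13. ] [346. 169.]
 mask 0.56 2910 317 379 142 204 [array([604.4, 195.7]), array([604.5, 197.9]), array([604.8, 209. ])]
stand 0.88 [604.5 195.8   1.4] [347. 172.]
 mask 0.59 5137 296 395 118 219 [array([606.9, 199.5]), array([606.8, 201.4]), array([606.2, 211. ])]
```

View pics/w6.png

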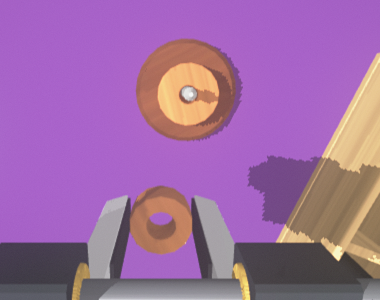

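The narrow collar is held at crop (161,220), and the post tip is at crop (189,93) inside the wide collar. I'll carry it over the post.

send_rows --series '[[[33,4,0],0,1],[[32.5,3.5,0],0,1],[[0,0,-30],0,1],[[0,0,-27],0,1],[[0,0,0],0,1],[[0,0,0],0,1]]'

```text
clock: 15.75
eef_pos: [605.5, 198.3, 181.9]
eef_rot: [3.142, -0.0, 0.461]
wrist_force: [0.2, -0.0, 0.6]
finger_gap: 34.3
finger_force: 12.0
```

send_rows --series '[[[0,0,-8],0,1],[[0,0,-8],0,1],[[0,0,-6],0,1],[[0,0,-5],0,1],[[0,0,0],0,1]]'

```text
clock: 16.25
eef_pos: [605.1, 198.3, 153.2]
eef_rot: [-3.141, 0.001, 0.461]
wrist_force: [-0.7, -0.5, -0.8]
finger_gap: 34.1
finger_force: 12.0
```

send_rows --series '[[[0,0,-8],0,1],[[0,0,-6],0,1],[[0,0,-3],0,1],[[0,0,0],0,1],[[0,0,0],0,1]]'

```text
clock: 16.75
eef_pos: [605.4, 198.4, 137.0]
eef_rot: [3.142, -0.0, 0.461]
wrist_force: [0.2, 0.4, 0.0]
finger_gap: 34.0
finger_force: 12.0
```

send_rows --series '[[[0,0,-1.5],0,1],[[0,0,0],0,1],[[0,0,0],0,0.2],[[0,0,0],0,-0.2],[[0,0,0],0,-0.4],[[0,0,0],0,-0.4],[[0,0,0],0,-0.4]]'

```text
clock: 17.45
eef_pos: [605.3, 198.4, 135.5]
eef_rot: [-3.142, 0.0, 0.461]
wrist_force: [0.2, -0.4, 0.1]
finger_gap: 64.6
finger_force: 0.0
```

send_rows --series '[[[0,0,20],0,-0.4],[[0,0,40],0,-0.4],[[0,0,40],0,-0.4],[[-30,0,40],0,-0.4],[[-30,0,20],0,-0.4],[[0,0,0],0,-0.4],[[0,0,0],0,-0.4]]'

```text
clock: 18.15
eef_pos: [545.3, 198.4, 295.9]
eef_rot: [3.141, -0.001, 0.461]
wrist_force: [-0.5, -0.6, -0.6]
finger_gap: 65.7
finger_force: 0.0
```

Run:
```python
from h import *
p=camera("wrist"); t=camera("top"); s=read_state();print(s["eef_pos"])
q=px([605.5,198.5,40],p); u,v=int(q[0]),max(int(q[1]),100); a=cv2.resize(p["color"][v-100:v+100,u-100:u+100],(400,400))
sc=camera("scene"); b=cv2.resize(sc["color"][215:315,343:443],(400,400),interpolation=cv2.INTER_CUBIC)
cv2.imwrite("pics/w7.png",np.hstack([a,b])); print("origin",u-100,v-100,[np.round(px([605.5,198.5,z],p)) for z in (66,54,34,14)])
for t in ["collar_narrow","collar_wide","post_tip","stand"]:
    for r in spot_point(t,p)[:2]:
        P=w(r["point"],p); print(t,round(r["confidence"],2),P.round(1))
    for r in regions_of(t,p)[:1]:
        m=r["mask"]; ys,xs=np.nonzero(m); a=((xs.min()+xs.max())/2,(ys.min()+ys.max())/2); print(' mask',round(r["confidence"],2),xs.min(),xs.max(),ys.min(),ys.max(), [ray(*a,p,z).round(1)[:2] for z in (10,34,54)])
```

```text
[545.71720228 198.23175993 294.40629083]
origin 248 78 [array([351., 180.]), array([350., 179.]), array([348., 178.]), array([346., 177.])]
collar_narrow 0.78 [603.2 199.6  34.5]
 mask 0.91 331 367 162 198 [array([603.9, 194.2]), array([604.3, 196.6]), array([604.7, 198.7])]
collar_wide 0.59 [606.7 200.   13.9]
 mask 0.74 323 373 154 205 [array([603.9, 195.4]), array([604.3, 197.8]), array([604.7, 199.7])]
post_tip 0.87 [600.7 194.8  65.1]
post_tip 0.53 [601.9 197.   33.5]
 mask 0.81 304 388 133 219 [array([606.2, 199. ]), array([606.5, 201.1]), array([606.7, 202.9])]
stand 0.96 [600.9 196.6   1.5]
 mask 0.74 304 387 133 219 [array([606. , 199.5]), array([606.3, 201.6]), array([606.5, 203.3])]
```

View pics/w7.png

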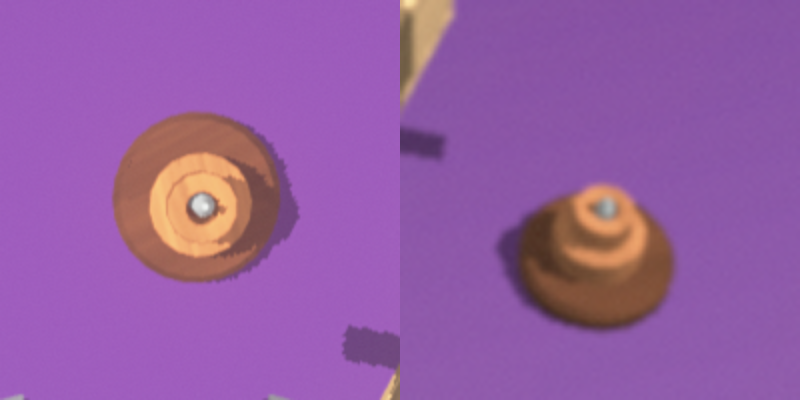

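Both collars sit flat round the post, in the left crop at (202,206) and in the scene view stacked level. Now the bell.

send_rows --series '[[[8.5,-41,0],0,-0.4],[[8.5,-41,0],0,-0.4],[[8.5,-41,0],0,-0.4],[[8.5,-41,0],0,-0.4],[[8.5,-41,0],0,-0.4],[[8.5,-41,0],0,-0.4],[[8.5,-41,0],0,-0.4],[[8.5,-41,0],0,-0.4],[[8.5,-41,0],0,-0.4],[[8.5,-40,0],0,-0.4],[[0,0,-20],0,-0.4],[[0,0,0],0,-0.4]]'

```text
clock: 19.9
eef_pos: [629.7, -211.4, 272.5]
eef_rot: [-3.138, 0.003, 0.459]
wrist_force: [0.1, -0.2, 0.2]
finger_gap: 66.0
finger_force: 0.0
```

send_rows --series '[[[0,0,0],0,-0.4]]'

```text
clock: 20.0
eef_pos: [630.3, -210.2, 275.5]
eef_rot: [-3.141, 0.0, 0.461]
wrist_force: [-0.0, 0.7, -0.1]
finger_gap: 65.8
finger_force: 0.0
```

Run:
```python
from h import *
p=camera("wrist"); cv2.imwrite("pics/w8.png",p["color"])
s=read_state();print(s["eef_pos"])
for r in spot_point("bell",p)[:3]:
    P=w(r["point"],p); print(round(r["confidence"],2),P.round(1),np.round(px(P,p)))
for r in regions_of("bell",p)[:3]:
    m=r["mask"]; ys,xs=np.nonzero(m); a=((xs.min()+xs.max())/2,(ys.min()+ys.max())/2); print(' mask',round(r["confidence"],2),m.sum(),xs.min(),xs.max(),ys.min(),ys.max(), ray(*a,p,4).round(1)[:2])
    y0,x0=int(a[1]),int(a[0])
    if m.sum()>5000 or 1: print([np.round(px(np.r_[ray(*a,p,4)[:2],z],p)) for z in (0,34,63)])
```

```text
[ 630.50137026 -209.96352674  276.30683891]
0.92 [ 6.23e+02 -9.80e+01  6.00e-01] [222. 187.]
0.76 [ 632.1 -320.9    0.9] [411. 270.]
0.55 [ 624.7 -207.4   -2.3] [317. 231.]
 mask 0.81 1727 389 438 246 294 [ 633.9 -322.2]
[array([413., 269.]), array([421., 279.]), array([430., 290.])]
 mask 0.81 2206 198 250 161 212 [625.  -99.9]
[array([225., 186.]), array([215., 189.]), array([205., 192.])]
 mask 0.76 3276 290 353 196 260 [ 630.9 -210. ]
[array([321., 227.]), array([322., 234.]), array([322., 241.])]
```

View pics/w8.png

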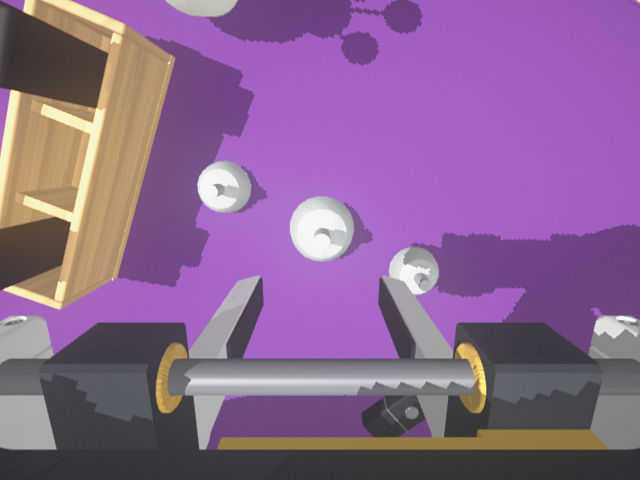

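The target bell is at (322,228) with its knob at (322,238), right under the gripper. The smaller look-alikes at (224,187) and (414,270) are clear of the fingers. I'll descend and grip.

send_rows --series '[[[1,0.5,-45],0,-0.4],[[0,0,-45],0,-0.4],[[0,0,-30],0,-0.4],[[0,0,-14],0,-0.4],[[0,0,-5],0,-0.4],[[0,0,0],0,-0.4],[[0,0,0],0,1],[[0,0,0],0,1],[[0,0,0],0,1],[[0,0,0],0,1],[[0,0,0],0,1],[[0,0,0],0,1]]' --squeeze 35

```text
clock: 21.35
eef_pos: [631.4, -210.2, 136.6]
eef_rot: [3.142, -0.0, 0.461]
wrist_force: [-1.0, 0.8, 0.4]
finger_gap: 20.8
finger_force: 0.0
```

send_rows --series '[[[0,0,0],0,1],[[0,0,0],0,1],[[0,0,0],0,1],[[0,0,15],0,1],[[0,0,30],0,1],[[0,0,40],0,1],[[0,0,40],0,1],[[0,0,40],0,1],[[0,0,35],0,1],[[0,0,0],0,1],[[0,0,0],0,1]]'

```text
clock: 22.45
eef_pos: [631.2, -210.1, 337.3]
eef_rot: [3.141, -0.001, 0.461]
wrist_force: [-0.3, -0.2, -1.3]
finger_gap: 15.5
finger_force: 35.0
```

Run:
```python
from h import *
s=read_state();print(s["eef_pos"],s["finger_gap"],s["wrist_force"])
for n in ["wrist","top","scene"]:
    p=camera(n)
    for r in spot_point("bell",p)[:4]:
        P=w(r["point"],p); print(n,round(r["confidence"],2),P.round(1),np.round(px(P,p)))
```

```text
[ 631.16731506 -210.0522329   337.29667519] 15.540402148023933 [-0.26250242 -0.17834555 -1.34365188]
wrist 0.82 [621.6 -98.3   1.6] [236. 185.]
wrist 0.79 [ 634.3 -321.4    3.6] [400. 255.]
wrist 0.57 [ 623.6 -207.1  200.6] [313. 276.]
top 0.62 [ 623.1 -103.     1. ] [372. 241.]
scene 0.83 [ 629.3 -213.9  198.7] [228. 165.]
scene 0.6 [ 626.6 -103.2   -1.8] [278. 239.]
scene 0.51 [ 632.7 -322.9    3.7] [207. 208.]
```

send_rows --series '[[[-1,20,0],0,1],[[-2.5,38,0],0,1],[[-2.5,38,0],0,1],[[-2.5,38,0],0,1],[[-2.5,38,0],0,1],[[-2.5,38,0],0,1],[[-2.5,38,0],0,1],[[-2.5,38,0],0,1],[[-2.5,38,0],0,1],[[-2.5,38,0],0,1],[[-2.5,38,0],0,1],[[0,9,0],0,1]]'

```text
clock: 23.95
eef_pos: [604.0, 203.1, 336.2]
eef_rot: [-3.141, 0.0, 0.465]
wrist_force: [-0.5, 0.7, -0.9]
finger_gap: 14.9
finger_force: 35.0
```

send_rows --series '[[[0,0,0],0,1],[[0,0,-30],0,1],[[0,0,-30],0,1],[[0,0,-20],0,1],[[0,0,-10],0,1],[[0,0,0],0,1],[[0,0,0],0,1]]'

```text
clock: 24.65
eef_pos: [605.7, 198.5, 247.7]
eef_rot: [3.141, -0.001, 0.46]
wrist_force: [0.0, -0.1, -1.7]
finger_gap: 14.9
finger_force: 35.0
```

Run:
```python
from h import *
s=read_state();print(s["eef_pos"],s["finger_gap"],s["wrist_force"])
ims=[]
for n in ["wrist","scene"]:
    p=camera(n)
    u,v=map(int,px([605,199,90],p)); v=min(max(v,120),360)
    ims.append(cv2.resize(p["color"][v-80:v+80,u-80:u+80] if n=="scene" else p["color"][v-120:v+120,u-120:u+120],(400,400)))
    for r in spot_point("bell",p)[:4]:
        P=w(r["point"],p); print(n,round(r["confidence"],2),P.round(1))
    for r in regions_of("bell",p)[:3]:
        ys,xs=np.nonzero(r["mask"]); a=((xs.min()+xs.max())/2,(ys.min()+ys.max())/2); print(n,' mask',round(r["confidence"],2),xs.min(),xs.max(),ys.min(),ys.max(),ray(*a,p,s["eef_pos"][2]-136.6+4).round(1))
    for r in spot_point("post_tip",p)[:1]: print("tip",r["confidence"],w(r["point"],p).round(1))
cv2.imwrite("pics/w9.png",np.hstack(ims))
```

```text
[605.69472765 198.46976469 247.66145393] 14.900136949325859 [ 0.00383467 -0.06568819 -1.66990823]
wrist 0.75 [599.1 200.8 112.2]
wrist 0.63 [620.2 -96.4   2.8]
wrist  mask 0.84 566 591 335 357 [636.8   8.7 115.1]
wrist  mask 0.82 270 371 221 325 [604.  198.3 115.1]
scene 0.86 [ 6.340e+02 -3.256e+02  1.000e-01]
scene 0.73 [ 627.3 -102.1   -4.7]
scene 0.56 [609.2 196.6 114.3]
scene  mask 0.85 196 215 196 217 [ 700.6 -242.2  115.1]
scene  mask 0.61 381 413 231 265 [599.4 193.9 115.1]
scene  mask 0.49 268 288 225 247 [693.8 -46.6 115.1]
tip 0.86 [602.3 191.5  64.3]
```

View pics/w9.png

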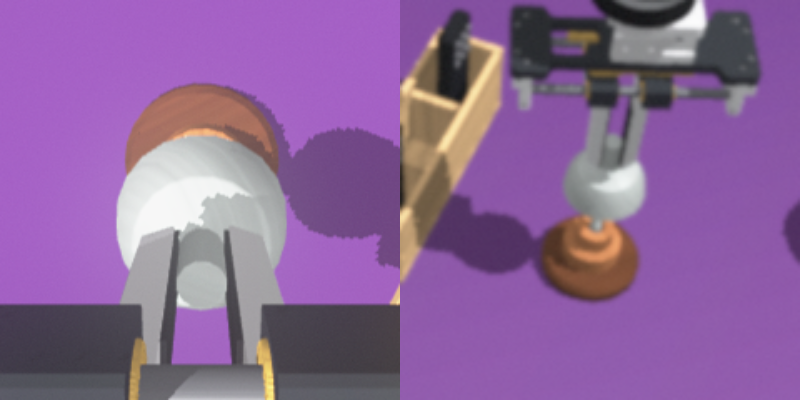

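The bell hangs upright over the stack: in the left half at (200,220), and above the post in the scene half at (600,185). I'll lower it to about 15 mm over the tip.

send_rows --series '[[[0,0,-12],0,1],[[0,0,-10],0,1],[[0,0,-7],0,1],[[0,0,0],0,1],[[0,0,0],0,1],[[0,0,0],0,1],[[0,0,0],0,1],[[0,0,0],0,1]]'

```text
clock: 25.85
eef_pos: [605.4, 198.9, 217.8]
eef_rot: [3.141, -0.0, 0.461]
wrist_force: [0.8, -0.7, -1.2]
finger_gap: 15.6
finger_force: 35.0
```

Run:
```python
from h import *
s=read_state();print(s["eef_pos"],s["finger_gap"],s["wrist_force"],s["finger_force"],abs(s["qd"]).max())
p=camera("scene")
for t in ["bell","post_tip","stand","caddy","vase","ashtray"]:
    for r in spot_point(t,p)[:1]: print(t,w(r["point"],p).round(1))
print(sign_off())
```

```text
[605.41724015 198.87641095 217.79794077] 15.63489209398225 [ 0.83920355 -0.72776428 -1.20946391] 34.999642968177795 0.003850884648181964
bell [ 624.7 -101.1   -3.2]
post_tip [602.6 192.6  67.3]
stand [603.8 194.8  -2.7]
caddy [594.5  13.2  -2.4]
ashtray [461.4 408.2  -2.5]
the job is handed in; nothing more can be done
None
```

I handed the job in at about 26 s: both collars looked fully seated on the post, and the bell was held still and upright over it with the rim about 15 mm above the tip by my estimate; the judge's verdict was not returned.

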